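Unlock the tool case and hold up its shackle

ROBOT

A 7-joint arm with a two-finger parallel gripper is mounted at the origin on the work surface. World frame = base frame: x ahead of the robot, y to its left, z up, the work surface at z = 0. Lengths are in mm, angles in rad, forces in N, time in s.
With the tool pointing down it reaches from about 400 to 875 mm from the base axis. Payload 4.4 kg.
Tool frame: the origin (TCP) lies midway between the tips of the shut fingers; the grasp point (between the pads) lies 19 mm behind it; z points along the fingers, y is the line along which they close (so a half turn about z gives the same grasp; the last joint's range is limited). The gripper opens to 85 mm and grips with 20 to 120 N. Pads are 22 mm wide; open, the fingers measure 114 mm over their backs; the gripper's body (76 mm by 85 mm) begins 54 mm behind the grasp point. The pads swing forward as they close: fully open they stand 13 mm farther back than shut.
Start: joints at [-1.28, 0.628, 0.038, 1.517, -0.027, 0.996, -0.02], TCP at [227.008, 609.086, 231.313] pointing down, gripper open.
Joint ranges: [-3.06, 3.06], [-0.37, 2.12], [-1.25, 1.32], [0.18, 2.47], [-1.1, 4.24], [0.23, 1.98], [-2.94, 2.94]. Speed limits (rad/s): [2.57, 2.57, 3.14, 3.14, 3.14, 3.14, 3.14].

INTERFACE

Orientations are given as [roll, pitch, yaw] about the fixed x, y, z axes, in that order (R = Rz(yaw) Ry(pitch) Rx(roll)).
In Python, from cell import ctrl, get_image, get_calibration gives the robot as it stands.
- The arm moves only by the shell command python3 -m creep 'ROWS'. ROWS is JSON, a list of rows, each an object of numbers: "dx", "dy", "dz": the shift along the world's x, y, z normalised to -1 to 1, where 1 is 0.4 m; "rx", "ry", "rz": the turn, a rotation vector about the world's x, y, z normalised to -1 to 1, where 1 is 2 pi rad; "grip": the closure, from -1 (fully open) to 1 (shut). A call has exactly 5 rows; each row is the pose to reach, as a shift and turn from the pose commanded when the call began, turning the shorter way round; what a row does not reach only later rows make up. A row lasts 1/8 s, in which the tool goes at most 62.5 mm and 10.7 degrees, less where a joint would pass 70% of its speed; a pose out of reach is approached as far as the arm can. A call with a number of a shift or a turn outside -1 to 1 is refused whole. A call with a gripper value outside its range is refused whole. The fingers move at their own pace and stop on an object; the grip force is fixed at half the most. Time passes only in rows, so rows that repeat a pose let the fingers close, or fill a call up. It gives the time, the measured TCP pose, the force, the opening and the grip force at its end, in the units of the state.
- ctrl.read_state(): the state, without advancing time (a new reading comes with each control period).
- get_image(name): name is "scene" or "side" or "wrist"; returns the picture (480x640x3 uint8, red, green, blue); there is no depth.
- get_calibration(name): a dict with "mtx" (3x3 intrinsics, pixels), "distortion" ([k1, k2, p1, p2, k3] as OpenCV has them; the pictures are not rectified), "world_from_camera" (4x4, takes a point from camera to world coordinates). Camera axes: x right, y down, z forward; pixel columns grow to the right and rows downward; lengths in mm; the calibration is good to about 2 mm. A picture is of the moment at which its call begins: read the wrist's pose just before it. get_calibration takes no time and is no camera call; for the wrist camera it gives the pose at the moment of the call.
- ctrl.finish_job(): hands the job in; it is judged then, once.
The state is a dict: "clock": time; "qpos": joint angles; "qd": joint speeds; "tau": joint torques, N m; "eef_pos": TCP position; "tool_rot": TCP orientation; "force": force on the tool from outside, world axes, zero at the start; "torque": the same for the moment, N m; "width": finger opening in mm; "gripper_force": force on a finger pad.
Only numpy, scipy, OpenCV 4.12 (cv2) and the standard library are available. Lean on these libraries where they do the work, as an engineer would, in place of code of your own. Each camera call takes 0.05 s, during which the arm holds its last target. There are 200 camera calls.

TASK

The green tool case on the toymaker's bench is shut by a combination lock whose notch nobody remembers. Turn the black dial clockwise, feeling for the notch, until the lock clicks and the brass shackle springs up a little by itself; then take the shackle by its bow, pull it straight up out of the lock and finish still holding it in the gripper, upright and still, with its feet at least 5 cm above the top of the lock and touching nothing else. Leave the toy horse, the paint jar and the screwdriver where they are.

Things in the scene. Friction and masses are not known exactly. Their poses are not given: they have to be found in the camera images.
- chest: Flat green tool case, 300 x 200 mm, 70 mm high, fixed to the bench. Origin: centre of its underside; x along its long side, z up. Fixed on its lid is a blue lock case, x from -81 to 81 mm, 78 mm wide, its flat top 110 mm above the bench. The dial stands on that top at x = -35, y = 0; the shackle's legs enter it at x = 27 and 67, y = 0 (mm), beside dark guide blocks 12 mm high.
- dial (a joint): Dial angle, rad, growing clockwise seen from above; starts at 0 to 0.3, stop at 6. The one hidden notch lies 0.5 to 2.7 rad clockwise of the start: two or three grasps; the dial stays where left. It turns against about 0.1 N m; at the notch the shackle pops up 8 mm and catches the dial, which then turns neither way (a clutch slips at about 1 N m).
- dial_top (a point): Centre of the top of the black round dial knob, on its vertical axis, with a white pointer line. Knob 36 mm in diameter and 24 mm tall; its top is 27 mm above the lock's top, 137 mm above the bench. Grip it across its diameter at any yaw; the shackle's nearer leg is 62 mm from the axis.
- shackle: Loose U-shaped shackle of 9 mm round brass bar, about 0.13 kg. Origin: midway between the undersides of its feet; z up, x along the case's x. Legs at x = -20 and 20 mm, bow top 66 mm above the origin; a lug at the foot of the -20 leg points at the dial, 37 mm long. Origin 88 mm above the bench when locked, 96 when sprung open; pulls straight up, clear of the lock at 110.
- shackle_grip (a point): Middle of the straight top of the shackle's bow: the bar's axis there runs along the case's x for 26 mm, bar diameter 9 mm, 62 mm above the shackle's origin. Pinch it from above with the fingers closing along the case's y.
- horse: Painted wooden toy horse on a green wheeled board, about 115 x 70 x 135 mm, standing beside the case. Origin: centre of its underside. To be left alone.
- paint: Jar of paint with a red cap, 56 mm in diameter, 65 mm tall, standing beside the case. Origin: centre of its underside. To be left alone.
- driver: Screwdriver lying on the bench behind the case, about 200 mm long. To be left alone.
Mind the look-alikes: they are no part of the job. There is more than one size of the shackle; the one meant has the size given above.

How it is judged (in metres and radians):
On the way:
1. the dial has been turned to the notch and the shackle has sprung up by itself, not touched by the gripper (z of shackle in the frame of chest between 0.093 and 0.105 m and contact force between shackle and the arm below 0.05 N and contact force between shackle and the fingers below 0.05 N), for 0.2 s.
At the end, for the whole second after the job is handed in: The shackle is held in the fingers, its feet at least 48 mm above the lock's top (origin at least 158 mm above the bench), within 0.4 rad of upright, still (under 0.05 m/s), touching nothing but the fingers; horse, jar and screwdriver within 40 mm of where they began (z of shackle in the frame of chest above 0.158 m and angle between shackle's own z axis and vertical below 0.4 rad and linear speed of shackle below 0.05 m/s and contact force between shackle and the fingers above 1 N and contact force between shackle and chest below 0.05 N and contact force between shackle and horse below 0.05 N and contact force between shackle and paint below 0.05 N and contact force between shackle and driver below 0.05 N and distance of each of horse, paint, driver from where it was at the start of the episode below 0.04 m); the arm keeps its last pose, push and grip.
It fails at once if the horse, the paint jar or the screwdriver is pushed more than 40 mm or the horse or jar is tipped over (distance of any of horse, paint, driver from where it was at the start of the episode above 0.04 m or angle between any of horse, paint's own z axis and vertical above 0.6 rad).
It also fails if it takes over 58 s, if anything falls off the work surface, if the arm or the gripper's body presses on something with over 40 N, if the wrist force passes 120 N, or if a joint passes its speed limit or range.

## Working session

There is one attempt and no reset: what is moved stays moved. The work goes in short steps, Python scripts to look and compute and a shell command to move; the robot and the scene stay as the last step left them, time stands still between calls to the robot, and variables do not carry over. Pictures are saved under pics/ and viewed, at most 10 in all, crops included, and the job is handed in when it is done.

```bash
mkdir -p pics; ls; python3 - <<'E'
from cell import ctrl,get_image,get_calibration
import cv2,numpy as np
for n in ["scene","side"]:
    im=get_image(n); cv2.imwrite(f"pics/{n}0.png",im[:,:,::-1])
    c=get_calibration(n); print(n,np.round(c["mtx"],1).tolist(),np.round(c["distortion"],3),np.round(c["world_from_camera"],3).tolist())
im=get_image("wrist"); cv2.imwrite("pics/wrist0.png",im[:,:,::-1])
print(np.round(get_calibration("wrist")["world_from_camera"],3).tolist())
s=ctrl.read_state();print(s)
E
```

```text
pics
scene [[505.1, 0.0, 316.5], [0.0, 505.1, 236.4], [0.0, 0.0, 1.0]] [-0.123  0.     0.     0.     0.   ] [[-0.855, 0.417, -0.308, 874.789], [0.518, 0.67, -0.532, 577.361], [-0.015, -0.614, -0.789, 888.411], [0.0, 0.0, 0.0, 1.0]]
side [[501.0, 0.0, 323.0], [0.0, 501.0, 239.1], [0.0, 0.0, 1.0]] [0.042 0.    0.    0.    0.   ] [[-0.926, -0.236, 0.294, 323.044], [-0.377, 0.618, -0.69, 629.839], [-0.019, -0.75, -0.662, 685.524], [0.0, 0.0, 0.0, 1.0]]
[[0.35, 0.897, 0.269, 157.189], [0.937, -0.334, -0.103, 633.781], [-0.002, 0.288, -0.958, 374.109], [0.0, 0.0, 0.0, 1.0]]
{'clock': 0.15, 'qpos': array([-1.27981426,  0.62913219,  0.03845728,  1.51809631, -0.0270264 ,
        0.99632107, -0.01999625]), 'qd': array([ 0.00106254, -0.00428987, -0.00056702, -0.00170201,  0.00119194,
        0.00010097,  0.00145712]), 'tau': array([ 2.15671978e-03, -5.63804412e+01,  1.22771334e+00, -1.93655401e+01,
        1.10660007e-02,  7.31849374e-03,  2.24577826e-05]), 'eef_pos': array([226.82513752, 608.64893105, 230.61488944]), 'tool_rot': array([-3.14015336e+00, -1.10335752e-05,  2.78479374e+00]), 'force': array([ 0.01334995,  1.3114563 , -0.42924973]), 'torque': array([ 0.02156016, -0.01395951, -0.01282541]), 'gripper_force': 0.0, 'width': 85.70336250086447}
```

View pics/scene0.png

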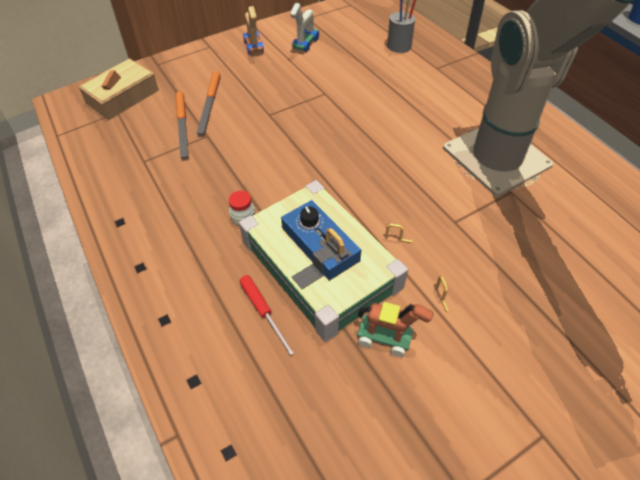

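View pics/side0.png

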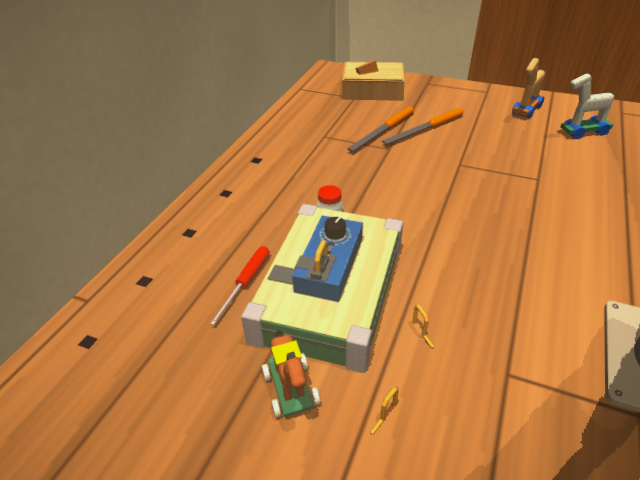

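Scene picture: dial at (309,217), blue lock at (321,238), shackle in the lock at (336,242). The look-alikes are two loose shackles on the bench at (398,232) and (443,292). Side picture: dial (335,229), locked shackle (321,258), loose ones (422,320) and (386,408). The one meant stands in the blue lock. I'll confirm this in one enlarged crop of both views.

```bash
cat > h.py <<'E'
import numpy as np,cv2
from cell import ctrl,get_image,get_calibration
def ray(n,px,c=None):
    c=c or get_calibration(n); u=cv2.undistortPoints(np.array([[px]],float),np.array(c["mtx"]),np.array(c["distortion"]))[0,0]
    T=np.array(c["world_from_camera"]); d=T[:3,:3]@[u[0],u[1],1]; return T[:3,3],d/np.linalg.norm(d)
def plane(n,px,z,c=None):
    o,d=ray(n,px,c); return o+d*(z-o[2])/d[2]
def tri(*rs):
    A=sum(np.eye(3)-np.outer(d,d) for o,d in rs); b=sum((np.eye(3)-np.outer(d,d))@o for o,d in rs)
    p=np.linalg.solve(A,b); return p,[round(float(np.linalg.norm(np.cross(p-o,d))),1) for o,d in rs]
def proj(n,p,c=None):
    c=c or get_calibration(n); T=np.linalg.inv(np.array(c["world_from_camera"]))
    return cv2.projectPoints(np.array([p],float),cv2.Rodrigues(T[:3,:3])[0],T[:3,3],np.array(c["mtx"]),np.array(c["distortion"]))[0][0,0]
E
python3 - <<'E'
import cv2,numpy as np
a=cv2.imread("pics/scene0.png")[180:290,260:380];b=cv2.imread("pics/side0.png")[205:315,270:390]
a,b=[cv2.resize(x,(400,367),interpolation=cv2.INTER_CUBIC) for x in(a,b)]
cv2.imwrite("pics/crop.png",np.hstack([a,b]))
from h import *
for n in["scene","side"]:
    im=cv2.imread(f"pics/{n}0.png");h=cv2.cvtColor(im,cv2.COLOR_BGR2HSV)
    m=cv2.inRange(h,(100,120,40),(125,255,255)); m[:150]=0; m[330:]=0
    cs=max(cv2.findContours(m,0,2)[0],key=cv2.contourArea)
    hull=cv2.convexHull(cs); q=cv2.approxPolyDP(hull,4,True)[:,0]
    print(n,q.tolist(),[plane(n,p,110)[:2].round(0).tolist() for p in q])
E
```

```text
scene [[358, 260], [329, 277], [285, 229], [282, 217], [311, 201], [359, 249]] [[534.0, 142.0], [600.0, 146.0], [614.0, 4.0], [604.0, -26.0], [533.0, -33.0], [518.0, 122.0]]
side [[361, 223], [339, 283], [326, 282], [331, 252], [345, 220]] [[532.0, -35.0], [516.0, 118.0], [536.0, 123.0], [554.0, 56.0], [561.0, -33.0]]
```

View pics/crop.png

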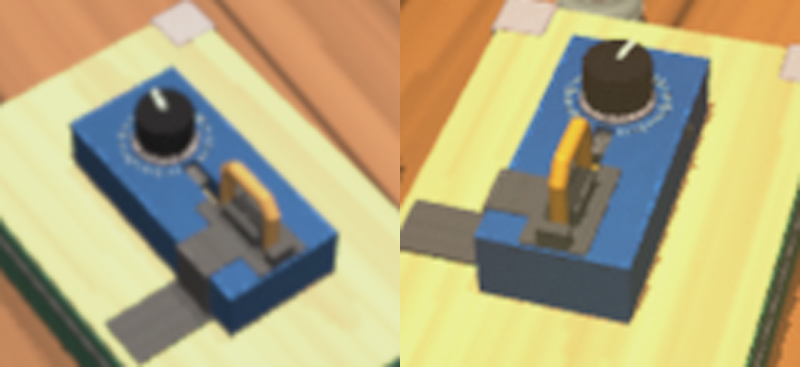

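The crop confirms it: the dial top is at scene (309,211) and side (335,222). The locked shackle's bow is at scene (335,235.5) and side (321,247), with its legs in the dark guide blocks.

```bash
python3 - <<'E'
from h import *
S=lambda x,y:(260+x*.3+0,180+y*.3); D=lambda x,y:(270+x*.3,205+y*.3)
P={"dial":((163,101),(218,57)),"bow":((249,184),(171,140)),"A":((173,68),(310,60)),"B":((337,236),(229,270)),"C":((72,127),(171,37))}
for k,(a,b) in P.items():
    p,e=tri(ray("scene",S(*a)),ray("side",D(*b))); print(k,p.round(1),e)
    if k in"ABC": print(plane("scene",S(*a),110).round(1),plane("side",D(*b),110).round(1))
p=plane("scene",S(163,101),137);print(p, plane("side",D(218,57),137))
print(plane("scene",S(249,184),154),plane("side",D(171,140),154))
E
```

```text
dial [562.4  11.1 139.8] [1.3, 1.3]
bow [556.   94.  151.3] [1.8, 1.8]
A [528.8 -35.6 108.8] [1.3, 1.3]
[530.1 -33.  110. ] [528.2 -36.1 110. ]
B [514.8 124.6 108. ] [1.7, 1.7]
[516.7 127.6 110. ] [514.  124.2 110. ]
C [605.8 -25.8 110. ] [1.3, 1.3]
[606.5 -24.3 110. ] [605.8 -27.7 110. ]
[560.51813027   7.461175   137.        ] [563.64952815   9.72524728 137.        ]
[558.1674715   97.77137335 154.        ] [554.77170264  94.33472418 154.        ]
```

```bash
python3 -m creep '[{"dx":0.07,"dy":-0.13,"rz":0.025,"grip":-1},{"dx":0.14,"dy":-0.26,"rz":0.05,"grip":-1},{"dx":0.21,"dy":-0.39,"rz":0.075,"grip":-1},{"dx":0.28,"dy":-0.52,"rz":0.1,"grip":-1},{"dx":0.35,"dy":-0.65,"rz":0.125,"grip":-1}]'
python3 -m creep '[{"dx":0.07,"dy":-0.13,"rz":0.025,"grip":-1},{"dx":0.14,"dy":-0.26,"rz":0.05,"grip":-1},{"dx":0.21,"dy":-0.39,"rz":0.075,"grip":-1},{"dx":0.28,"dy":-0.52,"rz":0.1,"grip":-1},{"dx":0.35,"dy":-0.65,"rz":0.111,"grip":-1}]'
python3 -m creep '[{"dx":0.07,"dy":-0.1,"dz":0.05,"grip":-1},{"dx":0.14,"dy":-0.19,"dz":0.05,"grip":-1},{"dx":0.14,"dy":-0.19,"dz":0.05,"grip":-1},{"dx":0.14,"dy":-0.19,"dz":0.05,"grip":-1},{"dx":0.14,"dy":-0.19,"dz":0.05,"grip":-1}]'
python3 - <<'E'
from h import *
s=ctrl.read_state();print(s["eef_pos"],s["tool_rot"],s["qpos"].round(2),s["clock"])
c=get_calibration("wrist");im=get_image("wrist");cv2.imwrite("pics/w1.png",im[:,:,::-1])
np.save("w1.npy",c,allow_pickle=True)
for p in [(563,12,137),(556.3,94,150)]: print(proj("wrist",p,c))
E
```

```text
[226.82513752 608.64893105 230.61488944] [-3.14015336e+00 -1.10335752e-05  2.78479374e+00] [-1.28  0.63  0.04  1.52 -0.03  1.   -0.02] 0.15
[-62.19622987 683.83831137]
[-17.62581801 684.26808597]$[0]: bad value
$[0]: bad value
$[0]: bad value
```

View pics/w1.png

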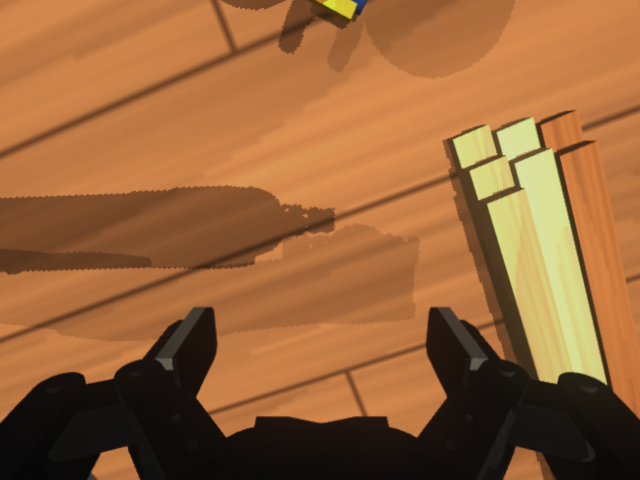

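The calls were refused because every row needs all seven keys. The picture shows the arm still at the start pose: bare bench, with the fingers at the bottom around (210,320) and (430,320).

```bash
python3 -m creep '[{"dx":0.07,"dy":-0.13,"dz":0,"rx":0,"ry":0,"rz":0.025,"grip":-1},{"dx":0.14,"dy":-0.26,"dz":0,"rx":0,"ry":0,"rz":0.05,"grip":-1},{"dx":0.21,"dy":-0.39,"dz":0,"rx":0,"ry":0,"rz":0.075,"grip":-1},{"dx":0.28,"dy":-0.52,"dz":0,"rx":0,"ry":0,"rz":0.1,"grip":-1},{"dx":0.35,"dy":-0.65,"dz":0,"rx":0,"ry":0,"rz":0.125,"grip":-1}]' && python3 -m creep '[{"dx":0.07,"dy":-0.13,"dz":0,"rx":0,"ry":0,"rz":0.025,"grip":-1},{"dx":0.14,"dy":-0.26,"dz":0,"rx":0,"ry":0,"rz":0.05,"grip":-1},{"dx":0.21,"dy":-0.39,"dz":0,"rx":0,"ry":0,"rz":0.075,"grip":-1},{"dx":0.28,"dy":-0.52,"dz":0.025,"rx":0,"ry":0,"rz":0.1,"grip":-1},{"dx":0.35,"dy":-0.65,"dz":0.05,"rx":0,"ry":0,"rz":0.111,"grip":-1}]' && python3 -m creep '[{"dx":0.07,"dy":-0.1,"dz":0,"rx":0,"ry":0,"rz":0,"grip":-1},{"dx":0.14,"dy":-0.19,"dz":0,"rx":0,"ry":0,"rz":0,"grip":-1},{"dx":0.14,"dy":-0.19,"dz":0,"rx":0,"ry":0,"rz":0,"grip":-1},{"dx":0.14,"dy":-0.19,"dz":0,"rx":0,"ry":0,"rz":0,"grip":-1},{"dx":0.14,"dy":-0.19,"dz":0,"rx":0,"ry":0,"rz":0,"grip":-1}]'
python3 - <<'E'
from h import *
s=ctrl.read_state();print(s["eef_pos"],s["tool_rot"],s["qpos"].round(2),s["clock"])
c=get_calibration("wrist");im=get_image("wrist");cv2.imwrite("pics/w2.png",im[:,:,::-1])
np.save("w2.npy",c,allow_pickle=True)
for p in [(563,12,137),(556.3,94,150)]: print(proj("wrist",p,c))
E
```

```text
clock: 0.82
eef_pos: [367.8, 347.3, 231.4]
tool_rot: [-3.141, 0.0, -2.708]
force: [1.1, 0.1, -0.0]
width: 85.5
gripper_force: 0.0
clock: 1.45
eef_pos: [507.7, 87.2, 251.6]
tool_rot: [3.141, 0.0, -2.013]
force: [0.5, 0.2, 0.3]
width: 85.3
gripper_force: 0.0
clock: 2.08
eef_pos: [562.3, 14.6, 251.4]
tool_rot: [3.141, 0.0, -2.013]
force: [0.0, 0.6, 0.7]
width: 85.2
gripper_force: 0.0
[562.34691423  14.57781524 251.37211138] [ 3.14096396e+00  2.67144199e-04 -2.01329358e+00] [ 0.13  0.49 -0.31  1.74  0.18  0.94  2.45] 2.075
[317.85470263 238.68878962]
[371.67700612 332.68611811]
```

View pics/w2.png

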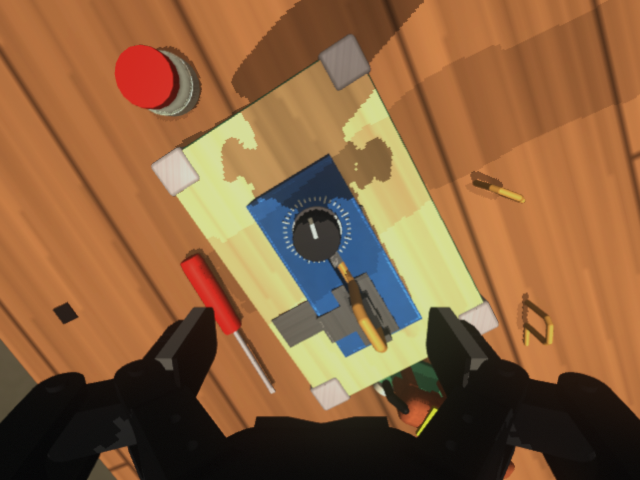

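Wrist picture: dial top near (317,233), lock corners (331,155), (248,206), (419,320), (345,356), bow from about (342,265) to (380,348). The screwdriver, jar and horse are clear of the work area.

```bash
python3 - <<'E'
from h import *
c=np.load("w2.npy",allow_pickle=True).item()
im=cv2.imread("pics/w2.png");h=cv2.cvtColor(im,cv2.COLOR_BGR2HSV)
m=cv2.inRange(h,(0,0,0),(179,255,75)); m[:200]=0;m[265:]=0;m[:,:285]=0;m[:,350:]=0
m[cv2.inRange(h,(100,110,0),(125,255,255))>0]=0
cs=max(cv2.findContours(m,0,2)[0],key=cv2.contourArea);e=cv2.minEnclosingCircle(cs);print("dial",e)
b=cv2.inRange(h,(12,120,90),(30,255,255));b[:250]=0;b[360:]=0;b[:,:325]=0;b[:,400:]=0
cb=max(cv2.findContours(b,0,2)[0],key=cv2.contourArea);print("bow",cv2.minAreaRect(cb),cv2.boundingRect(cb))
d=e[0]
print("dial z137",plane("wrist",d,137,c)[:2])
print(tri(ray("wrist",d,c),ray("scene",(308.9,210.3)),ray("side",(335.4,222.1))))
for q in[(331,155),(248,206),(419,320),(345,356)]:print(q,plane("wrist",q,110,c)[:2].round(1))
for t in (88,96):
  pass
T=np.array(c["world_from_camera"]);print(T[:3,3])
for u in [(342,268),(380,348),(366,318),(355,295)]:print(u,plane("wrist",u,154,c)[:2].round(1),plane("wrist",u,110,c)[:2].round(1))
E
```

```text
dial ((317.9493713378906, 235.73577880859375), 31.131837844848633)
bow ((368.58441162109375, 327.8568115234375), (56.59808349609375, 13.080145835876465), 58.81502914428711) (352, 302, 36, 51)
dial z137 [561.95650341   9.97676319]
(array([562.1641332 ,   9.92412159, 138.65012469]), [0.5, 1.2, 1.5])
(331, 155) [528.5 -37.2]
(248, 206) [605.2 -29.7]
(419, 320) [517.9 124.3]
(345, 356) [591.9 129.6]
[530.08004539 -52.60210705 394.84778901]
(342, 268) [554.6  34.7] [559.1  50.6]
(380, 348) [555.3 106.5] [559.9 135.6]
(366, 318) [554.9  78.4] [559.4 102.4]
(355, 295) [554.7  57.8] [559.2  78. ]
```

```bash
python3 -m creep '[{"dx":-0.001,"dy":-0.005,"dz":-0.1,"rx":0,"ry":0,"rz":0,"grip":-1},{"dx":-0.001,"dy":-0.005,"dz":-0.2,"rx":0,"ry":0,"rz":0,"grip":-1},{"dx":-0.001,"dy":-0.005,"dz":-0.28,"rx":0,"ry":0,"rz":0,"grip":-1},{"dx":-0.001,"dy":-0.005,"dz":-0.32,"rx":0,"ry":0,"rz":0,"grip":-1},{"dx":-0.001,"dy":-0.005,"dz":-0.343,"rx":0,"ry":0,"rz":0,"grip":-1}]' && python3 -m creep '[{"dx":0,"dy":0,"dz":0,"rx":0,"ry":0,"rz":0,"grip":-0.5},{"dx":0,"dy":0,"dz":0,"rx":0,"ry":0,"rz":0,"grip":0},{"dx":0,"dy":0,"dz":0,"rx":0,"ry":0,"rz":0,"grip":1},{"dx":0,"dy":0,"dz":0,"rx":0,"ry":0,"rz":0,"grip":1},{"dx":0,"dy":0,"dz":0,"rx":0,"ry":0,"rz":0,"grip":1}]'
python3 - <<'E'
from h import *
s=ctrl.read_state();print(s["eef_pos"],s["tool_rot"],s["torque"],s["qpos"].round(2),s["clock"])
E
```

```text
clock: 2.75
eef_pos: [562.7, 11.7, 113.9]
tool_rot: [3.142, 0.0, -2.015]
force: [-0.5, -0.4, 0.2]
width: 85.2
gripper_force: 0.0
clock: 3.38
eef_pos: [564.5, 10.6, 115.7]
tool_rot: [-3.138, 0.001, -2.016]
force: [0.6, -1.1, 5.2]
width: 34.3
gripper_force: 59.4
[564.4790571   10.61939839 115.67793879] [-3.13761291e+00  1.43493452e-03 -2.01607118e+00] [-0.23203034 -0.24760949  0.01550477] [ 0.09  0.67 -0.25  1.86  0.27  0.64  2.38] 3.375
```

```bash
cat > st.py <<'E'
from h import *
s=ctrl.read_state();print("tau_z",s["torque"][2].round(3),"yaw",s["tool_rot"][2].round(4),"q7",s["qpos"][6].round(3))
E
python3 -m creep '[{"dx":0.004,"dy":0,"dz":0.003,"rx":0,"ry":0,"rz":-0.008,"grip":1},{"dx":0.004,"dy":0,"dz":0.003,"rx":0,"ry":0,"rz":-0.016,"grip":1},{"dx":0.004,"dy":0,"dz":0.003,"rx":0,"ry":0,"rz":-0.024,"grip":1},{"dx":0.004,"dy":0,"dz":0.003,"rx":0,"ry":0,"rz":-0.032,"grip":1},{"dx":0.004,"dy":0,"dz":0.003,"rx":0,"ry":0,"rz":-0.04,"grip":1}]';python3 st.py
python3 -m creep '[{"dx":0,"dy":0,"dz":0,"rx":0,"ry":0,"rz":-0.008,"grip":1},{"dx":0,"dy":0,"dz":0,"rx":0,"ry":0,"rz":-0.016,"grip":1},{"dx":0,"dy":0,"dz":0,"rx":0,"ry":0,"rz":-0.024,"grip":1},{"dx":0,"dy":0,"dz":0,"rx":0,"ry":0,"rz":-0.032,"grip":1},{"dx":0,"dy":0,"dz":0,"rx":0,"ry":0,"rz":-0.032,"grip":1}]';python3 st.py
```

```text
clock: 4.0
eef_pos: [564.1, 10.9, 115.7]
tool_rot: [-3.141, -0.0, -2.27]
force: [-1.5, -1.1, 5.0]
width: 33.9
gripper_force: 60.6
tau_z 0.063 yaw -2.2702 q7 2.192
clock: 4.62
eef_pos: [563.8, 11.1, 115.7]
tool_rot: [3.141, -0.001, -2.47]
force: [-1.9, -1.0, 6.8]
width: 33.9
gripper_force: 60.8
tau_z -0.048 yaw -2.4703 q7 2.047
```

```bash
for i in 1; do python3 -m creep '[{"dx":0,"dy":0,"dz":0,"rx":0,"ry":0,"rz":-0.008,"grip":1},{"dx":0,"dy":0,"dz":0,"rx":0,"ry":0,"rz":-0.016,"grip":1},{"dx":0,"dy":0,"dz":0,"rx":0,"ry":0,"rz":-0.024,"grip":1},{"dx":0,"dy":0,"dz":0,"rx":0,"ry":0,"rz":-0.032,"grip":1},{"dx":0,"dy":0,"dz":0,"rx":0,"ry":0,"rz":-0.04,"grip":1}]';python3 st.py; done
python3 - <<'E'
from h import *
im=get_image("side");cv2.imwrite("pics/s1.png",cv2.resize(im[180:300,260:400,::-1],(700,600),interpolation=cv2.INTER_CUBIC))
E
```

```text
clock: 5.25
eef_pos: [563.6, 11.5, 115.7]
tool_rot: [3.141, -0.001, -2.722]
force: [-2.7, -0.8, 6.9]
width: 34.3
gripper_force: 60.8
tau_z 0.135 yaw -2.7221 q7 1.865
```

View pics/s1.png

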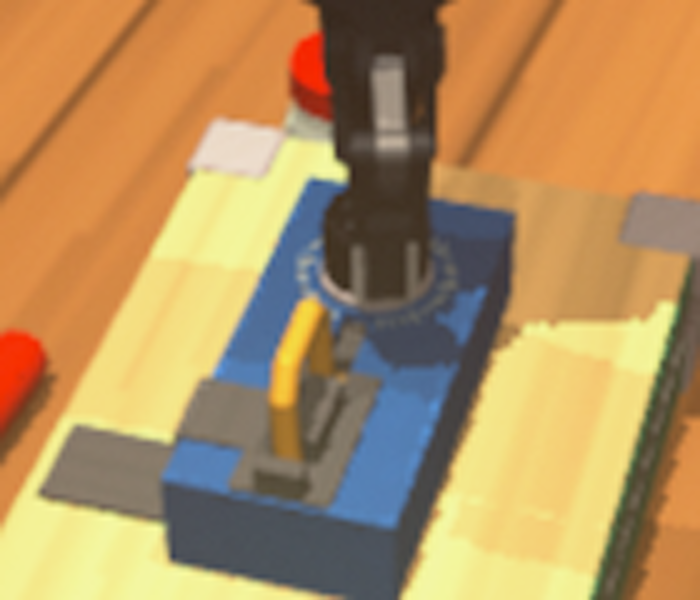

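The side crop shows the fingers on the knob and the shackle still locked, its bow at crop (315,305), which is image (323,241). I'll track the bow's mask in the side image while turning.

```bash
cat >> st.py <<'E'
im=get_image("side");h=cv2.cvtColor(im,cv2.COLOR_RGB2HSV)
m=cv2.inRange(h,(12,180,120),(26,255,255));m[:225]=0;m[290:]=0;m[:,:305]=0;m[:,335:]=0
ys,xs=np.nonzero(m);print("bow px",len(ys),np.percentile(ys,[0,5,50]),xs.mean().round(1))
E
python3 st.py
python3 -m creep '[{"dx":0,"dy":0,"dz":0,"rx":0,"ry":0,"rz":-0.008,"grip":1},{"dx":0,"dy":0,"dz":0,"rx":0,"ry":0,"rz":-0.016,"grip":1},{"dx":0,"dy":0,"dz":0,"rx":0,"ry":0,"rz":-0.024,"grip":1},{"dx":0,"dy":0,"dz":0,"rx":0,"ry":0,"rz":-0.032,"grip":1},{"dx":0,"dy":0,"dz":0,"rx":0,"ry":0,"rz":-0.04,"grip":1}]';python3 st.py
```

```text
tau_z -0.054 yaw -2.7238 q7 1.864
bow px 133 [241. 242. 253.] 318.0
clock: 5.98
eef_pos: [563.4, 12.0, 115.7]
tool_rot: [3.141, -0.001, -2.973]
force: [-2.8, 1.3, 6.9]
width: 33.9
gripper_force: 60.8
tau_z 0.102 yaw -2.9735 q7 1.685
bow px 138 [240. 241. 253.] 318.4
```

```bash
python3 -m creep '[{"dx":0,"dy":0,"dz":0,"rx":0,"ry":0,"rz":-0.008,"grip":1},{"dx":0,"dy":0,"dz":0,"rx":0,"ry":0,"rz":-0.016,"grip":1},{"dx":0,"dy":0,"dz":0,"rx":0,"ry":0,"rz":-0.024,"grip":1},{"dx":0,"dy":0,"dz":0,"rx":0,"ry":0,"rz":-0.032,"grip":1},{"dx":0,"dy":0,"dz":0,"rx":0,"ry":0,"rz":-0.04,"grip":1}]';python3 st.py
```

```text
clock: 6.65
eef_pos: [563.3, 12.4, 115.6]
tool_rot: [3.141, -0.002, 3.063]
force: [-3.5, 1.6, 6.9]
width: 34.3
gripper_force: 60.8
tau_z 1.093 yaw 3.0631 q7 1.508
bow px 179 [237. 239. 251.] 318.7
```

Torque jumped to 1.09 N m and the bow rose about 4 px, so the notch is found. I'll ease the twist, open only partway because the shackle is in line with the fingers, and lift.

```bash
python3 -m creep '[{"dx":0,"dy":0,"dz":0,"rx":0,"ry":0,"rz":0.005,"grip":1},{"dx":0,"dy":0,"dz":0,"rx":0,"ry":0,"rz":0.005,"grip":-0.1},{"dx":0,"dy":0,"dz":0,"rx":0,"ry":0,"rz":0.005,"grip":-0.1},{"dx":0,"dy":0,"dz":0.03,"rx":0,"ry":0,"rz":0.005,"grip":-0.15},{"dx":0,"dy":0,"dz":0.08,"rx":0,"ry":0,"rz":0.005,"grip":-0.15}]' && python3 -m creep '[{"dx":0,"dy":0,"dz":0.1,"rx":0,"ry":0,"rz":0,"grip":-0.15},{"dx":0,"dy":0,"dz":0.2,"rx":0,"ry":0,"rz":0,"grip":-0.15},{"dx":0,"dy":0,"dz":0.25,"rx":0,"ry":0,"rz":-0.02,"grip":-0.15},{"dx":0,"dy":0,"dz":0.25,"rx":0,"ry":0,"rz":-0.045,"grip":-0.15},{"dx":0,"dy":0,"dz":0.25,"rx":0,"ry":0,"rz":-0.07,"grip":-0.15}]'; python3 st.py
python3 - <<'E'
from h import *
c=get_calibration("wrist");np.save("w3.npy",c,allow_pickle=True)
out=[get_image(n)[:,:,::-1] for n in("wrist","scene","side")]
for n,i in zip("wcs",out):cv2.imwrite(f"pics/f3{n}.png",i)
b=[cv2.resize(i,(400,300),interpolation=cv2.INTER_CUBIC) for i in(out[1][205:265,300:380],out[2][225:285,280:360])]
cv2.imwrite("pics/m3.png",np.vstack([np.hstack(b),np.hstack([cv2.resize(out[0],(400,300)),np.zeros((300,400,3),np.uint8)])]))
E
```

```text
clock: 7.32
eef_pos: [563.8, 11.0, 147.6]
tool_rot: [-3.141, -0.001, 3.092]
force: [0.0, 0.2, -0.2]
width: 49.6
gripper_force: 0.0
clock: 7.95
eef_pos: [564.5, 11.0, 248.6]
tool_rot: [3.14, 0.001, 2.647]
force: [0.0, -0.3, -0.7]
width: 48.8
gripper_force: 0.0
tau_z -0.001 yaw 2.6468 q7 1.14
bow px 168 [237. 239. 251.] 319.2
```

View pics/m3.png

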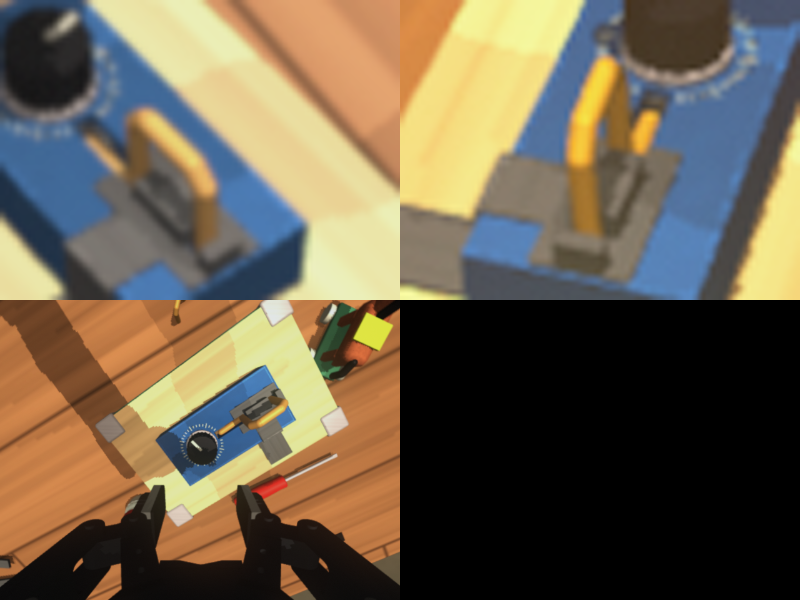

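The composite shows the shackle sprung up, with the lug now visible beside the dial. The bow's middle is at scene (334,235), side (319,245) and wrist about (428,187).

```bash
python3 - <<'E'
from h import *
c=np.load("w3.npy",allow_pickle=True).item()
im=cv2.imread("pics/f3w.png");h=cv2.cvtColor(im,cv2.COLOR_BGR2HSV)
b=cv2.inRange(h,(14,150,120),(27,255,255));b[:150]=0;b[225:]=0;b[:,:380]=0;b[:,470:]=0
cb=max(cv2.findContours(b,0,2)[0],key=cv2.contourArea);r=cv2.minAreaRect(cb);print(r,cv2.boxPoints(r).round(0).tolist())
rs=[ray("scene",(334.6,234.6)),ray("side",(318.6,244.6))]
print(tri(*rs)); w=ray("wrist",(428,187),c);print(tri(w,*rs)); print(tri(ray("wrist",r[0],c),*rs))
for p in[(428,187),r[0]]:print(plane("wrist",p,158,c)[:2])
# lock edges in blue
m=cv2.inRange(h,(100,120,40),(125,255,255));cs=max(cv2.findContours(m,0,2)[0],key=cv2.contourArea);q=cv2.approxPolyDP(cv2.convexHull(cs),6,True)[:,0]
print([(p.tolist(),plane("wrist",p,110,c)[:2].round(1).tolist()) for p in q])
print(ctrl.read_state()["eef_pos"])
E
```

```text
((429.9429626464844, 184.51260375976562), (15.763237953186035, 74.63003540039062), 54.360191345214844) [[395.0, 200.0], [456.0, 156.0], [465.0, 169.0], [404.0, 213.0]]
(array([558.76038406,  97.83507282, 158.89970471]), [1.6, 1.6])
(array([559.19628421,  93.78843906, 155.06576073]), [2.1, 3.3, 1.6])
(array([558.82034334,  94.82611685, 155.91291254]), [1.3, 2.6, 1.7])
[559.32752977  91.34918994]
[558.45768444  93.10184469]
[([424, 105], [515.3, 122.5]), ([442, 137], [542.4, 125.2]), ([418, 225], [595.9, 81.4]), ([304, 296], [606.2, -29.7]), ([257, 233], [539.6, -35.8]), ([269, 210], [528.0, -17.5])]
[564.25431287  11.19853052 247.72204448]
```

```bash
python3 -m creep '[{"dx":-0.005,"dy":0.07,"dz":0,"rx":0,"ry":0,"rz":-0.028,"grip":-1},{"dx":-0.01,"dy":0.14,"dz":0,"rx":0,"ry":0,"rz":-0.056,"grip":-1},{"dx":-0.0155,"dy":0.205,"dz":0,"rx":0,"ry":0,"rz":-0.084,"grip":-1},{"dx":-0.0155,"dy":0.205,"dz":0,"rx":0,"ry":0,"rz":-0.112,"grip":-1},{"dx":-0.0155,"dy":0.205,"dz":0,"rx":0,"ry":0,"rz":-0.138,"grip":-1}]' && python3 -m creep '[{"dx":0,"dy":0,"dz":-0.05,"rx":0,"ry":0,"rz":-0.02,"grip":-1},{"dx":0,"dy":0,"dz":-0.12,"rx":0,"ry":0,"rz":-0.02,"grip":-1},{"dx":0,"dy":0,"dz":-0.2,"rx":0,"ry":0,"rz":-0.02,"grip":-1},{"dx":0,"dy":0,"dz":-0.25,"rx":0,"ry":0,"rz":-0.02,"grip":-1},{"dx":0,"dy":0,"dz":-0.268,"rx":0,"ry":0,"rz":-0.02,"grip":-1}]'; python3 st.py
python3 - <<'E'
from h import *
i=get_image("wrist")[:,:,::-1];j=get_image("side")[150:300,230:430,::-1]
cv2.imwrite("pics/m4.png",np.hstack([cv2.resize(i,(400,300)),cv2.resize(j,(400,300))]))
E
```

```text
clock: 8.78
eef_pos: [557.9, 93.6, 247.4]
tool_rot: [-3.141, -0.0, 1.784]
force: [-0.8, 0.2, 0.3]
width: 85.7
gripper_force: 0.0
clock: 9.4
eef_pos: [557.3, 93.1, 139.0]
tool_rot: [-3.139, -0.0, 1.662]
force: [-0.3, -0.7, -0.5]
width: 85.8
gripper_force: 0.0
tau_z -0.046 yaw 1.6617 q7 0.254
bow px 205 [237. 240. 251.] 319.4
```

View pics/m4.png

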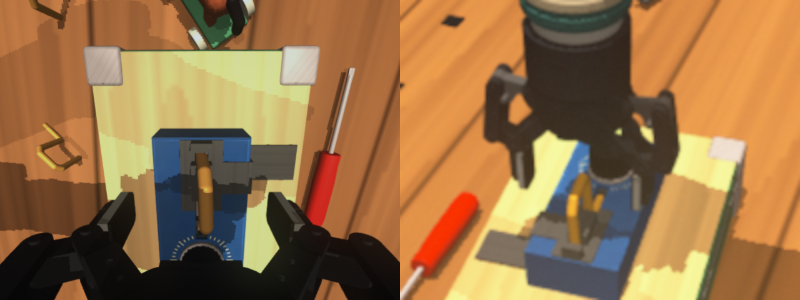

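The wrist and side views show the open fingers straddling the bow, at composite (205,200) and (580,190), aligned with the case. Closing now.

```bash
python3 -m creep '[{"dx":0,"dy":0,"dz":0,"rx":0,"ry":0,"rz":0,"grip":0},{"dx":0,"dy":0,"dz":0,"rx":0,"ry":0,"rz":0,"grip":1},{"dx":0,"dy":0,"dz":0,"rx":0,"ry":0,"rz":0,"grip":1},{"dx":0,"dy":0,"dz":0,"rx":0,"ry":0,"rz":0,"grip":1},{"dx":0,"dy":0,"dz":0,"rx":0,"ry":0,"rz":0,"grip":1}]'; python3 -m creep '[{"dx":0,"dy":0,"dz":0.004,"rx":0,"ry":0,"rz":0,"grip":1},{"dx":0,"dy":0,"dz":0.008,"rx":0,"ry":0,"rz":0,"grip":1},{"dx":0,"dy":0,"dz":0.012,"rx":0,"ry":0,"rz":0,"grip":1},{"dx":0,"dy":0,"dz":0.016,"rx":0,"ry":0,"rz":0,"grip":1},{"dx":0,"dy":0,"dz":0.02,"rx":0,"ry":0,"rz":0,"grip":1}]'; python3 st.py
```

```text
clock: 10.18
eef_pos: [558.3, 93.1, 140.4]
tool_rot: [3.141, -0.0, 1.66]
force: [-0.1, 0.0, 1.9]
width: 7.0
gripper_force: 58.4
clock: 10.8
eef_pos: [557.6, 93.1, 148.1]
tool_rot: [-3.141, -0.0, 1.66]
force: [-0.5, 0.6, -1.0]
width: 6.9
gripper_force: 58.4
tau_z 0.015 yaw 1.66 q7 0.247
bow px 148 [238. 242. 253.] 318.6
```

Gripped, and the pull is free with only 1 N of force. I'll pull straight up by another 90 mm.

```bash
python3 -m creep '[{"dx":0,"dy":0,"dz":0.02,"rx":0,"ry":0,"rz":0,"grip":1},{"dx":0,"dy":0,"dz":0.04,"rx":0,"ry":0,"rz":0,"grip":1},{"dx":0,"dy":0,"dz":0.06,"rx":0,"ry":0,"rz":0,"grip":1},{"dx":0,"dy":0,"dz":0.08,"rx":0,"ry":0,"rz":0,"grip":1},{"dx":0,"dy":0,"dz":0.1,"rx":0,"ry":0,"rz":0,"grip":1}]' && python3 -m creep '[{"dx":0,"dy":0,"dz":0.03,"rx":0,"ry":0,"rz":0,"grip":1},{"dx":0,"dy":0,"dz":0.06,"rx":0,"ry":0,"rz":0,"grip":1},{"dx":0,"dy":0,"dz":0.09,"rx":0,"ry":0,"rz":0,"grip":1},{"dx":0,"dy":0,"dz":0.11,"rx":0,"ry":0,"rz":0,"grip":1},{"dx":0,"dy":0,"dz":0.125,"rx":0,"ry":0,"rz":0,"grip":1}]'&& python3 -m creep '[{"dx":0,"dy":0,"dz":0,"rx":0,"ry":0,"rz":0,"grip":1},{"dx":0,"dy":0,"dz":0,"rx":0,"ry":0,"rz":0,"grip":1},{"dx":0,"dy":0,"dz":0,"rx":0,"ry":0,"rz":0,"grip":1},{"dx":0,"dy":0,"dz":0,"rx":0,"ry":0,"rz":0,"grip":1},{"dx":0,"dy":0,"dz":0,"rx":0,"ry":0,"rz":0,"grip":1}]'
python3 - <<'E'
from h import *
i=get_image("scene")[150:300,230:430,::-1];j=get_image("side")[150:300,230:430,::-1]
cv2.imwrite("pics/m5.png",np.hstack([cv2.resize(i,(400,300)),cv2.resize(j,(400,300))]))
E
```

```text
clock: 11.48
eef_pos: [558.1, 93.1, 188.8]
tool_rot: [3.141, -0.0, 1.66]
force: [-0.4, 0.3, -0.4]
width: 6.9
gripper_force: 58.4
clock: 12.1
eef_pos: [558.0, 93.1, 238.7]
tool_rot: [3.141, -0.0, 1.66]
force: [0.0, -0.8, -0.4]
width: 6.7
gripper_force: 58.4
clock: 12.72
eef_pos: [558.0, 93.1, 238.0]
tool_rot: [-3.141, 0.0, 1.66]
force: [-0.6, -0.8, -0.5]
width: 6.8
gripper_force: 58.4
```

View pics/m5.png

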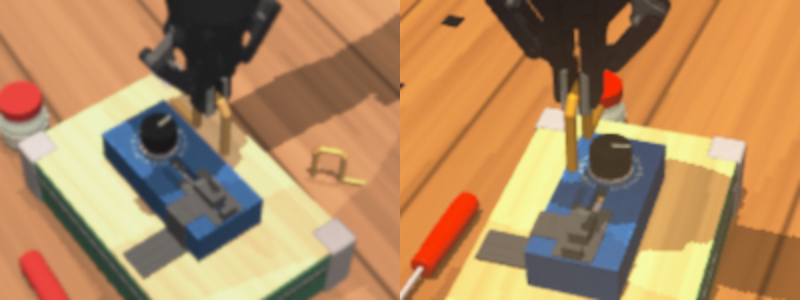

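The shackle hangs upright from the fingers, well clear of the empty lock (composite (215,125) and (580,130)), with its feet at about 194 mm. Handing in.

```bash
python3 -c "
from cell import ctrl
print(ctrl.finish_job())"
```

```text
the job is handed in; nothing more can be done
None
```

I turned the dial to the notch, the shackle sprang up untouched, and I handed the job in at about 13 s with the shackle held upright and still, feet about 84 mm above the lock's top; the hand-in gave no verdict.

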